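# Slide the loaded tube rack into the reader and start it

### The arm

A 7-joint arm with a two-finger parallel gripper is mounted at the origin on the work surface. World frame = base frame: x ahead of the robot, y to its left, z up, the work surface at z = 0. Lengths are in mm, angles in rad, forces in N, time in s.
With the tool pointing down it reaches from about 400 to 850 mm from the base axis. Payload 4.5 kg.
Tool frame: the origin (TCP) lies midway between the tips of the shut fingers; the grasp point (between the pads) lies 19 mm behind it; z points along the fingers, y is the direction in which the jaws open and shut (so a half turn about z gives the same grasp; the last joint's range is limited). The gripper opens to 85 mm and grips with 20 to 120 N. Pads are 22 mm wide; open, the fingers measure 114 mm over their backs; the gripper's body (76 mm by 85 mm) begins 54 mm behind the grasp point. The pads swing forward as they close: fully open they stand 13 mm farther back than shut.
Start: joints at [1.222, 0.689, -0.195, 1.565, 0.157, 0.902, -0.215], TCP at [233.48, -579.777, 231.317] pointing down, gripper open.
Joint ranges: [-3.01, 3.01], [-0.46, 2.08], [-1.47, 1.51], [0.13, 2.56], [-1, 4.14], [0.04, 2.09], [-2.66, 2.66]. Speed limits (rad/s): [2.57, 2.57, 3.14, 3.14, 3.14, 3.14, 3.14].

### API

Orientations are given as [roll, pitch, yaw] about the fixed x, y, z axes, in that order (R = Rz(yaw) Ry(pitch) Rx(roll)).
In Python, from station import observe, eyes, sign_off gives the robot as it stands. The module is installed in compiled form; this text tells all that it offers.
- The arm moves only by the tool play_rows, never from a script. Its argument "steps" is a list of rows, each an object of numbers: "tx", "ty", "tz": the shift along the tool's x, y, z in cm; "turn": the turn about the tool's z in degrees. In form: [{"tx": .., "ty": .., "tz": .., "turn": ..}, ...]. A call has 1 to 20 rows; each row shifts and turns the commanded pose from where the row before left it, along the tool's axes as they then stand; what a row does not reach is not made up. A row lasts 1/8 s, in which the tool goes at most 62.5 mm and 10.7 degrees, less where a joint would pass 70% of its speed; a pose out of reach is approached as far as the arm can. A call with a gripper value outside its range is refused whole. "gripper" is the closure in counts, from 0 (fully open) to 255 (shut), set as the call begins (left out, the last holds). The fingers move at their own pace and stop on an object; "squeeze" is the grip in N (left out, the last holds). Time passes only in rows, so rows that do not move let the fingers close. It gives the time, the measured TCP pose, the force and the opening at its end, in the units of the state.
- observe(): the state, without advancing time (a new reading comes with each control period).
- eyes.capture(name): name is "side" or "top"; returns the picture (400x640x3 uint8, red, green, blue); there is no depth.
- eyes.camera_info(name): a dict with "fx", "fy", "cx", "cy" (pixels), "dist" ([k1, k2, p1, p2, k3] as OpenCV has them; the pictures are not rectified), "rvec" (rotation vector, rad) and "tvec" (3), from world to camera coordinates, as OpenCV has them. Camera axes: x right, y down, z forward; pixel columns grow to the right and rows downward; lengths in mm; the calibration is good to about 2 mm. A picture is of the moment at which its call begins. camera_info takes no time and is no camera call.
- sign_off(): hands the job in, once; it reports no verdict.
The state is a dict: "clock": time; "joint_positions": joint angles; "joint_vel": joint speeds; "joint_torque": joint torques, N m; "ee_pos": TCP position; "orientation": TCP orientation; "force": force on the tool from outside, world axes, zero at the start; "moment": the same for the moment, N m; "grip_width": finger opening in mm.
Only numpy, scipy, OpenCV 4.12 (cv2) and the standard library are available. Lean on these libraries where they do the work, as an engineer would, in place of code of your own. Each camera call takes 0.05 s, during which the arm holds its last target. There are 200 camera calls.

### The job

Push the heavy blue rack of sample tubes across the bench into the bay of the white reader until it sits flush against the rubber stop: push low on the rack near its foot so that it slides upright, never lifting or tipping it and never touching the tubes. Once the rack is home, press the reader's green start button fully down and let it go, then finish clear of everything. Leave the other things on the bench where they are.

Things in the scene. Friction and masses are not known exactly. Their poses are not given: they have to be found in the camera images.
- rack: Loose blue tube rack with ten capped glass tubes, 0.7 to 1 kg in all, friction on the bench 0.5 to 0.7. 200 mm long (its x), 80 mm deep (its y), 60 mm tall; origin: centre of its underside. Both long sides alike: a solid upright skirt from the bench to 34 mm, open above. Pushed above about 55 mm it can tip. At the start its x axis is within 0.25 rad of the reader's x axis.
- push_low (a point): Middle of the long side of the rack that faces away from the reader, 17 mm above the bench, on the skirt (rack frame x = 0, y = -40 mm). The rack is pushed from here along its own +y, towards the reader.
- tubes: The ten tubes, fixed in the rack (same origin and axes): 16 mm in diameter with 19 mm orange or white caps, in two rows at y = +-12.5 mm, x = -70 to 70 mm, tops at 149 mm. Not to be touched.
- reader: White reader fixed to the bench, its bay open towards its own -y. Origin: centre of the stop's face, at bench level. Black rubber stop 30 mm high at y = 0 to 4 mm; housing 270 mm long (x), 80 mm tall, y = 4 to 114 mm. Grey cheeks 30 mm tall, inner faces at x = +-108 mm, y = 0 to -54 mm, then lips flaring to about +-130 mm at y = -91 mm.
- home (a point): Where the rack's origin ends (reader frame x = 0, y = -40 mm, bench level), the two x axes parallel; the cheeks leave the rack 8 mm of play either way in x. The bay's floor is the bench itself, marked green near the stop.
- start_top (a point): Centre of the top face of the round green start button (32 mm diameter) on the reader's housing, about 100 mm above the bench (its exact height is this point); it is pressed straight down.
- start (a joint): Travel of the start button in m: 0 released, 0.006 fully down (5 N, springs back).
- beaker: Bystander: glass beaker 68 mm wide, 85 mm tall, behind the reader. Origin at the centre of its underside.
- bottle: Bystander: amber bottle with blue cap, 66 mm wide, 150 mm tall. Origin at the centre of its underside.
- jar: Bystander: white jar with red cap, 64 mm wide, 85 mm tall. Origin at the centre of its underside.
- washbottle: Bystander: white wash bottle with red cap, 68 mm wide, 160 mm tall. Origin at the centre of its underside.
- tipbox: Bystander: yellow pipette-tip box 120 x 80 x 50 mm. Origin at the centre of its underside.
- spatula: Bystander: lab spatula 180 mm long, lying on the bench. Origin at its middle, on the bench.
- weight: Bystander: brass calibration weight 28 mm in diameter, 30 mm tall, standing on the reader's top near its other end from the button. Origin at the centre of its underside.
Mind the look-alikes: they are no part of the job. What is shaped like the rack but turquoise is not meant.

How it is judged (in metres and radians):
On the way, in this order (a step that is already met when the one before it is completed fails the run):
1. the rack is home in the bay: flush with the stop, square and upright (y of rack in the frame of reader above -0.045 m and x of rack in the frame of reader between -0.015 and 0.015 m and angle between the x axis of rack and the x axis of reader, either way round below 0.06 rad and angle between rack's own z axis and vertical below 0.04 rad), for 0.3 s.
2. the start button is pressed fully down (value of joint start above 0.0048 m), for 0.05 s.
3. the start button is let go (value of joint start below 0.0015 m), for 0.1 s.
At the end, for the whole second after the job is handed in: The rack stands at rest and upright in the bay, its face within 5 mm of the stop, within 15 mm of the bay's middle and square to within 0.06 rad; the start button has been pressed down after that and is released (all of step 1 and value of joint start below 0.0015 m and linear speed of rack below 0.01 m/s); the robot touches nothing.
It fails at once if the rack is tipped (more than 0.14 rad) (angle between rack's own z axis and vertical above 0.14 rad).
It fails at once if the rack is lifted off the bench (more than 10 mm) (height (world z) of rack above 0.01 m).
It fails at once if the tubes are touched by the robot (contact force between any of the fingers, the arm and tubes above 0.5 N).
It fails at once if the start button is pressed before the rack is home (value of joint start above 0.003 m and not (y of rack in the frame of reader above -0.045 m and x of rack in the frame of reader between -0.015 and 0.015 m and angle between the x axis of rack and the x axis of reader, either way round below 0.06 rad and angle between rack's own z axis and vertical below 0.04 rad)).
It fails at once if a bystander is moved (more than 25 mm) (distance of any of beaker, bottle, jar, washbottle, tipbox, spatula, weight from where it was at the start of the episode above 0.025 m).
It also fails if it takes over 70 s, if anything falls off the work surface, if the arm or the gripper's body presses on something with over 40 N, if the wrist force passes 120 N, or if a joint passes its speed limit or range.

## Working session

There is one attempt and no reset: what is moved stays moved. The work goes in short steps, Python scripts to look and compute and a tool call to move; the robot and the scene stay as the last step left them, time stands still between calls to the robot, and variables do not carry over. Pictures are saved under pics/ and viewed, about 8 in all and at most 12, crops included, and the job is handed in when it is done.

Besides the shell and the picture viewer there is one more tool, called after "Emit:" as a command line: name --argument value ..., lists and objects as JSON in quotes. play_rows: Moves the arm, as the interface text tells. Its arguments: {"type":"object","properties":{"steps":{"type":"array"},"gripper":{"type":"number"},"squeeze":{"type":"number"}},"required":["steps"]}

```bash
mkdir -p pics
cat > h.py <<'E'
import numpy as np, cv2
from station import observe, eyes, sign_off
def cam(n):
    c=eyes.camera_info(n); K=np.array([[c['fx'],0,c['cx']],[0,c['fy'],c['cy']],[0,0,1.]])
    R=cv2.Rodrigues(np.array(c['rvec'],float))[0]; return K,np.array(c['dist'],float),R,np.array(c['tvec'],float).ravel()
def ray(n,px,z):
    K,d,R,t=cam(n); u=cv2.undistortPoints(np.array(px,float).reshape(-1,1,2),K,d).reshape(-1,2)
    D=np.c_[u,np.ones(len(u))]@R; C=-R.T@t
    return C+D*((z-C[2])/D[:,2])[:,None]
def proj(n,P):
    K,d,R,t=cam(n); return cv2.projectPoints(np.array(P,float).reshape(-1,1,3),R,t,K,d)[0].reshape(-1,2)
E
python3 - <<'E'
from h import *
for n in('top','side'):
    im=eyes.capture(n); cv2.imwrite(f'pics/{n}0.png',im[:,:,::-1]); K,d,R,t=cam(n); print(n,K[0,0],-R.T@t,R[2])
print(observe())
E
```

```text
top 393.9633117765878 [ 309.74824844  -24.95297753 1203.70609682] [ 0.18809586  0.01326064 -0.98206115]
side 456.1066068530791 [  73.98853654  926.47063425 1048.91997659] [ 0.33186184 -0.66711778 -0.66694947]
{'clock': 0.1, 'joint_positions': array([ 1.22177532,  0.68995364, -0.19457743,  1.56627249,  0.15731552,
        0.90252477, -0.2150748 ]), 'joint_vel': array([-1.23390469e-03, -4.59108723e-04, -1.86971911e-03, -3.39336306e-03,
        3.17754667e-04, -2.64764236e-03, -7.92947960e-05]), 'joint_torque': array([-3.74037321e-03, -5.40597081e+01, -1.27140272e+00, -1.58982950e+01,
        9.45910870e-03,  4.45617683e-03,  9.47685919e-06]), 'ee_pos': array([ 233.2143144 , -579.19678003,  230.52366735]), 'orientation': array([-3.13983455e+00,  1.03663067e-04,  3.82980502e-01]), 'force': array([-0.45473356, -0.44919902,  0.13979509]), 'moment': array([ 0.0093591 ,  0.03813736, -0.0404887 ]), 'grip_width': 85.355793092842}
```

View pics/top0.png

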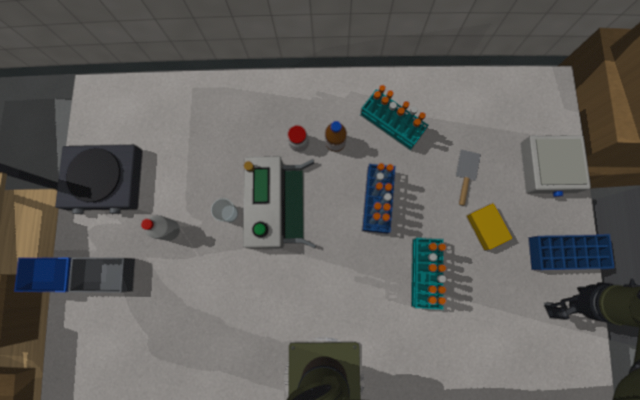

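View pics/side0.png

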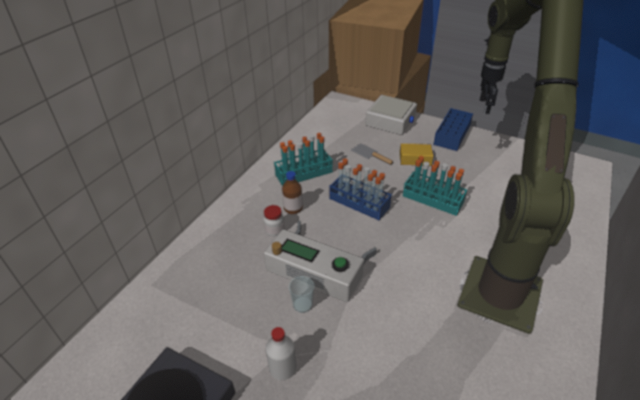

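The top view shows the reader at (265,200) with its bay opening to the right (-y world). The blue rack is at (380,200), the green button at (260,230), and turquoise look-alikes are at (430,270) and (395,115). I'll enlarge and mask.

Run:
```python
from h import *
t=cv2.imread('pics/top0.png'); s=cv2.imread('pics/side0.png')
a=cv2.resize(t[140:260,210:410],None,fx=4,fy=4,interpolation=cv2.INTER_CUBIC)
cv2.imwrite('pics/c1.png',a)
b=cv2.resize(s[150:310,250:410],None,fx=3.75,fy=3.75,interpolation=cv2.INTER_CUBIC); cv2.imwrite('pics/c2.png',b)
def mask(im,lo,hi,roi):
    m=cv2.inRange(cv2.cvtColor(im,cv2.COLOR_BGR2HSV),lo,hi); k=np.zeros_like(m); x0,y0,x1,y1=roi; k[y0:y1,x0:x1]=m[y0:y1,x0:x1]; return k
for n,im,roi in(('top',t,(350,150,405,245)),('side',s,(320,165,400,225))):
    m=mask(im,(103,120,30),(125,255,255),roi); p=cv2.findNonZero(m)
    r=cv2.minAreaRect(p); print(n,len(p),r,cv2.boxPoints(r).round(1).tolist())
    for z in(0,34,60): print(z,ray(n,cv2.boxPoints(r),z)[:,:2].round(0).tolist())
for n,im,roi,z in(('top',t,(245,215,275,245),100),('side',s,(325,250,355,275),100)):
    m=mask(im,(50,100,40),(85,255,255),roi); M=cv2.moments(m,True); c=[M['m10']/M['m00'],M['m01']/M['m00']]; print(n,'button',M['m00'],c,ray(n,c,z).round(1),cv2.boundingRect(m))
```

```text
top 882 ((379.0828552246094, 198.2279052734375), (27.334976196289062, 66.5942153930664), 5.04245138168335) [[362.5, 230.1999969482422], [368.3999938964844, 163.89999389648438], [395.6000061035156, 166.3000030517578], [389.79998779296875, 232.60000610351562]]
0 [[426.0, -122.0], [636.0, -147.0], [627.0, -232.0], [418.0, -205.0]]
34 [[423.0, -119.0], [626.0, -143.0], [618.0, -226.0], [415.0, -200.0]]
60 [[421.0, -117.0], [619.0, -141.0], [611.0, -222.0], [413.0, -196.0]]
side 548 ((357.91448974609375, 199.24620056152344), (58.86542892456055, 26.294464111328125), 15.068489074707031) [[326.1000061035156, 204.3000030517578], [332.8999938964844, 178.89999389648438], [389.79998779296875, 194.1999969482422], [382.8999938964844, 219.60000610351562]]
0 [[619.0, -108.0], [660.0, -243.0], [442.0, -257.0], [415.0, -126.0]]
34 [[601.0, -74.0], [641.0, -205.0], [431.0, -219.0], [404.0, -92.0]]
60 [[587.0, -49.0], [627.0, -176.0], [421.0, -190.0], [396.0, -66.0]]
top button 119.0 [259.29411764705884, 228.7058823529412] [[424.5 176.2 100. ]] (254, 223, 12, 12)
side button 81.0 [339.7901234567901, 261.9753086419753] [[424.6 183.2 100. ]] (335, 258, 11, 9)
```

View pics/c1.png

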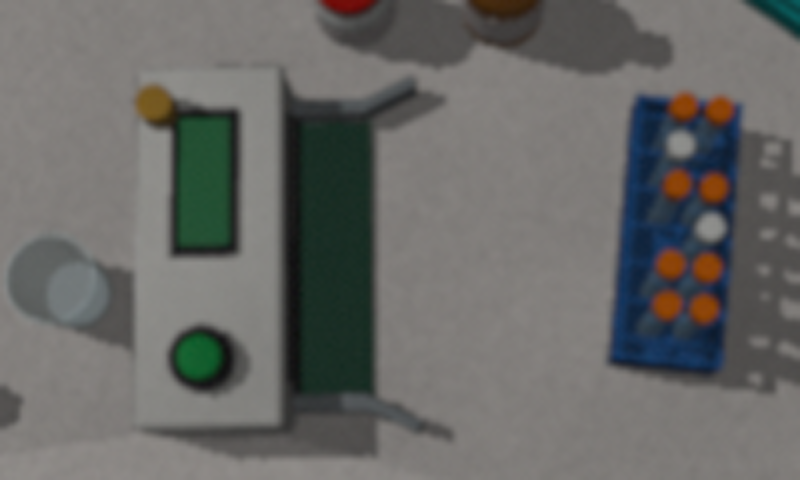

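View pics/c2.png

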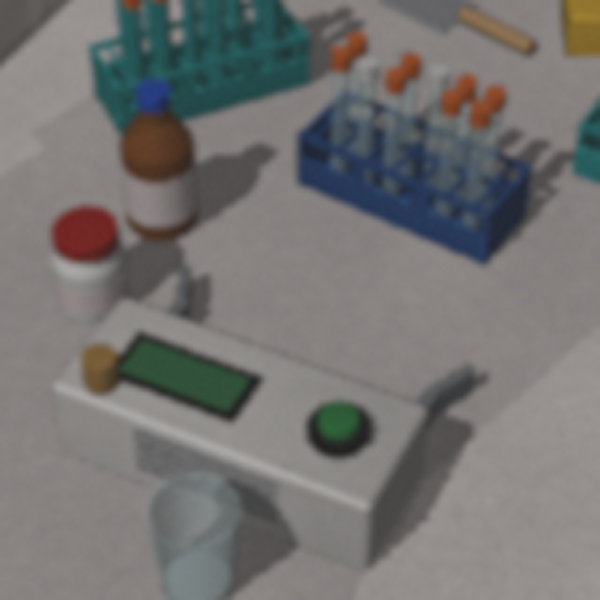

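The crops show the rack's top outline (crop corners (637,97), (741,103), (719,370), (611,362)). They also show the reader's top, its cheeks, the lips (tips at (412,80) and (450,436)) and the green floor mark. I'll compute the frames now.

Run:
```python
from h import *
c=lambda L:np.array(L,float)/4+[209.625,139.625]
s=lambda L:np.array(L,float)/3.75+[249.6,149.6]
f=lambda a:a[:,:2].round(1).tolist()
print('rack top60',f(ray('top',c([[637,97],[741,103],[719,370],[611,362]]),60)))
print('reader top80',f(ray('top',c([[137,68],[282,67],[284,430],[136,428]]),80)))
print('floor',f(ray('top',c([[300,123],[374,123],[373,392],[298,390]]),0)))
print('lips30',f(ray('top',c([[412,80],[450,436]]),30)),'cheek30',f(ray('top',c([[300,105],[360,103],[300,402],[360,400]]),30)))
print('side rack top60',f(ray('side',s([[300,135],[347,97],[530,172],[487,228]]),60)),'bot',f(ray('side',s([[300,183],[487,262]]),0)))
print('side reader 80',f(ray('side',s([[125,298],[57,384],[372,502],[428,410]]),80)))
# button: two-ray intersection
A=[]
b=[]
for n,p in(('top',[259.3,228.7]),('side',[339.8,262.0])):
    P0=ray(n,[p],0)[0];P1=ray(n,[p],100)[0];d=(P1-P0)/np.linalg.norm(P1-P0);M=np.eye(3)-np.outer(d,d);A.append(M);b.append(M@P0)
print('button',np.linalg.solve(sum(A),sum(b)))
```

```text
rack top60 [[619.3, -142.1], [613.5, -219.8], [413.9, -195.1], [420.8, -116.9]]
reader top80 [[642.0, 230.4], [640.9, 122.1], [373.4, 117.9], [375.9, 223.8]]
floor [[618.4, 117.8], [617.4, 59.3], [406.1, 60.3], [408.2, 117.6]]
lips30 [[643.5, 27.9], [370.5, 1.2]] cheek30 [[625.0, 114.4], [625.8, 68.0], [396.9, 112.5], [397.8, 67.8]]
side rack top60 [[620.5, -138.7], [606.8, -208.0], [415.5, -185.5], [421.5, -100.3]] bot [[621.7, -140.8], [425.6, -121.4]]
side reader 80 [[641.1, 128.5], [638.9, 231.0], [377.3, 224.3], [376.9, 127.0]]
button [426.13871301 177.68970795  93.06292409]
```

Measured so far:
- **Rack:** about (517,-168), yaw -0.12.
- **Reader:** stop at about (510,117), yaw about 0.015.
- **Button:** about (425,178).

I'll push with the back of one open finger, with the jaw axis along the push. That keeps the gripper body behind the contact face and clear of the tubes. First I turn, then travel high to behind the rack.

Emit:
play_rows --steps '[{"turn": 9.6},{"turn": 9.6},{"turn": 9.6},{"tx": 2.3,"ty": -3.1},{"tx": 2.3,"ty": -3.1},{"tx": 2.3,"ty": -3.1},{"tx": 2.3,"ty": -3.1},{"tx": 2.3,"ty": -3.1},{"tx": 2.3,"ty": -3.1},{"tx": 2.3,"ty": -3.1},{"tx": 2.3,"ty": -3.1},{"tx": 2.3,"ty": -3.1},{"tx": 2.3,"ty": -3.1},{}]' --gripper 0

```text
$.steps[0]: bad value
```

Emit:
play_rows --steps '[{"tx": 0,"ty": 0,"tz": 0,"turn": 9.6},{"tx": 0,"ty": 0,"tz": 0,"turn": 9.6},{"tx": 0,"ty": 0,"tz": 0,"turn": 9.6},{"tx": 2.3,"ty": -3.1,"tz": 0,"turn": 0},{"tx": 2.3,"ty": -3.1,"tz": 0,"turn": 0},{"tx": 2.3,"ty": -3.1,"tz": 0,"turn": 0},{"tx": 2.3,"ty": -3.1,"tz": 0,"turn": 0},{"tx": 2.3,"ty": -3.1,"tz": 0,"turn": 0},{"tx": 2.3,"ty": -3.1,"tz": 0,"turn": 0},{"tx": 2.3,"ty": -3.1,"tz": 0,"turn": 0},{"tx": 2.3,"ty": -3.1,"tz": 0,"turn": 0},{"tx": 2.3,"ty": -3.1,"tz": 0,"turn": 0},{"tx": 2.3,"ty": -3.1,"tz": 0,"turn": 0},{"tx": 0,"ty": 0,"tz": 0,"turn": 0}]' --gripper 0

```text
clock: 1.85
ee_pos: [501.7, -295.3, 230.8]
orientation: [-3.139, -0.001, -0.113]
force: [-0.4, -0.4, -1.3]
grip_width: 85.1
```

Emit:
play_rows --steps '[{"tx": 0,"ty": 0,"tz": 3,"turn": 0},{"tx": 0,"ty": 0,"tz": 3,"turn": 0},{"tx": 0,"ty": 0,"tz": 3,"turn": 0},{"tx": 0,"ty": 0,"tz": 3,"turn": 0},{"tx": 0,"ty": 0,"tz": 3,"turn": 0},{"tx": 0,"ty": 0,"tz": 3,"turn": 0},{"tx": 0,"ty": 0,"tz": 2.5,"turn": 0},{"tx": 0,"ty": 0,"tz": 1,"turn": 0},{"tx": 0,"ty": 0,"tz": 0.5,"turn": 0},{"tx": 0,"ty": 0,"tz": 0.5,"turn": 0},{"tx": 0,"ty": 0,"tz": 0,"turn": 0}]'

```text
clock: 3.22
ee_pos: [499.1, -299.7, 6.6]
orientation: [3.141, -0.001, -0.12]
force: [1.2, -0.6, -0.4]
grip_width: 85.3
```

Run:
```python
from h import *
t=eyes.capture('top');s=eyes.capture('side'); print(observe()['ee_pos'],observe()['force'])
a=t[150:250,340:470,::-1]; b=s[120:230,320:470,::-1]
a=cv2.resize(a,(520,400),interpolation=3); b=cv2.resize(b,(540,396),interpolation=3)
a=cv2.resize(a,(390,300)); b=cv2.resize(b,(409,300))
cv2.imwrite('pics/d1.png',np.hstack([a,b]))
```

```text
[ 499.21926412 -299.69426518    6.82895086] [-0.52598665 -0.64001548 -0.0068645 ]
```

View pics/d1.png

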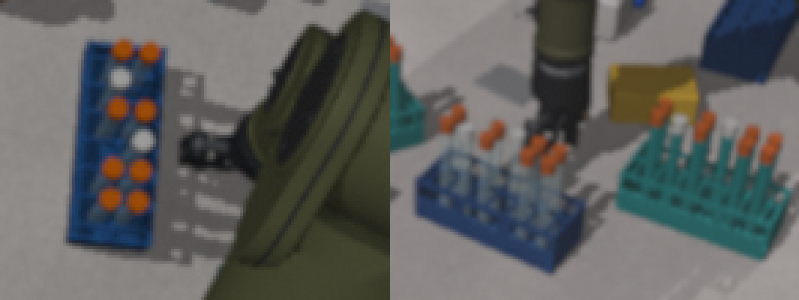

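The finger back is at about d1 (180,152), level with the rack's middle, with a clear gap to the rack edge at column 165. I'll check the finger front's position.

Run:
```python
from h import *
for z in(12,45,80,110): print(z,ray('top',[[340+180/3,150+152/3]],z)[0].round(1))
print(proj('top',[[506,-243,12],[506,-243,80]]))
print('rack side -y top',ray('top',[[340+165/3,150+50/3],[340+150/3,150+248/3]],60)[:,:2].round(1))
```

```text
12 [ 514.3 -238.7   12. ]
45 [ 508.7 -232.8   45. ]
80 [ 502.6 -226.5   80. ]
110 [ 497.5 -221.2  110. ]
[[401.51572867 203.32320488]
 [405.6249985  199.4462332 ]]
rack side -y top [[ 609.5 -220. ]
 [ 412.3 -196.8]]
```

Run:
```python
from h import *
t=eyes.capture('top');s=eyes.capture('side')
a=cv2.resize(t[180:220,390:440,::-1],(400,320),interpolation=2); b=cv2.resize(s[135:185,350:400,::-1],(320,320),interpolation=2)
a=cv2.convertScaleAbs(a,alpha=2.2);b=cv2.convertScaleAbs(b,alpha=2.0)
cv2.imwrite('pics/d2.png',np.hstack([a,b]))
R=cv2.Rodrigues(np.array([0,0,-.12]))[0]
for nm,n,o,k in(('top','top',[390,180],8),('side','side',[350,135],6.4)):
    for h,z in((57,20),(57,50),(57,80),(70,80),(70,100),(42,80),(42,110)):
        print(n,h,z,((proj(n,[[499.2,-299.7,z]+R@[0,h,0]])[0]-o)*k).round())
```

```text
top 57 20 [ 96. 183.]
top 57 50 [110. 170.]
top 57 80 [125. 156.]
top 70 80 [ 89. 152.]
top 70 100 [ 99. 142.]
top 42 80 [167. 160.]
top 42 110 [183. 145.]
side 57 20 [141. 332.]
side 57 50 [144. 290.]
side 57 80 [147. 247.]
side 70 80 [135. 259.]
side 70 100 [137. 229.]
side 42 80 [161. 232.]
side 42 110 [165. 188.]
```

View pics/d2.png

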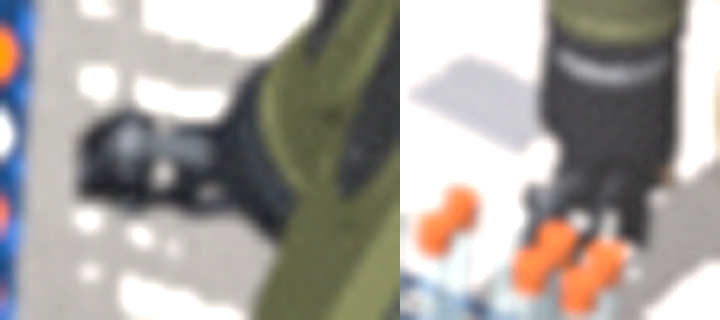

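Top view: the finger back reaches h of about 58 to 60 at the tip, and the knuckle reaches about 70 to 75 higher up. The gap to the tubes is about 18 to 20 mm, so it is narrow but fits. I'll approach gently to contact.

Emit:
play_rows --steps '[{"tx": 0.4,"ty": -0.6,"tz": 0.1,"turn": 0},{"tx": 0,"ty": -0.6,"tz": 0.1,"turn": 0},{"tx": 0,"ty": -0.6,"tz": 0,"turn": 0},{"tx": 0,"ty": -0.3,"tz": 0,"turn": 0},{"tx": 0,"ty": -0.3,"tz": 0,"turn": 0},{"tx": 0,"ty": -0.3,"tz": 0,"turn": 0},{"tx": 0,"ty": -0.2,"tz": 0,"turn": 0},{"tx": 0,"ty": -0.2,"tz": 0,"turn": 0},{"tx": 0,"ty": -0.2,"tz": 0,"turn": 0}]'

```text
clock: 4.55
ee_pos: [506.6, -271.1, 5.0]
orientation: [3.137, -0.002, -0.123]
force: [-1.0, -6.6, 4.4]
grip_width: 85.6
```

Contact: a -6.6 N reading. Next I push 70 mm while turning gradually toward the reader's heading.

Emit:
play_rows --steps '[{"tx": -0.04,"ty": -0.5,"tz": 0,"turn": -0.2},{"tx": -0.04,"ty": -0.5,"tz": 0,"turn": -0.2},{"tx": -0.04,"ty": -0.5,"tz": 0,"turn": -0.2},{"tx": -0.04,"ty": -0.5,"tz": 0,"turn": -0.2},{"tx": -0.04,"ty": -0.5,"tz": 0,"turn": -0.2},{"tx": -0.04,"ty": -0.5,"tz": 0,"turn": -0.2},{"tx": -0.04,"ty": -0.5,"tz": 0,"turn": -0.2},{"tx": -0.03,"ty": -0.5,"tz": 0,"turn": -0.2},{"tx": -0.03,"ty": -0.5,"tz": 0,"turn": -0.2},{"tx": -0.03,"ty": -0.5,"tz": 0,"turn": -0.2},{"tx": -0.03,"ty": -0.5,"tz": 0,"turn": -0.2},{"tx": -0.03,"ty": -0.5,"tz": 0,"turn": -0.2},{"tx": -0.03,"ty": -0.5,"tz": 0,"turn": -0.2},{"tx": -0.03,"ty": -0.5,"tz": 0,"turn": -0.2}]'

```text
clock: 6.3
ee_pos: [509.5, -201.1, 5.2]
orientation: [3.137, -0.003, -0.075]
force: [-0.5, -7.3, 4.1]
grip_width: 85.5
```

Run:
```python
from h import *
t=eyes.capture('top')[:,:,::-1];s=eyes.capture('side')[:,:,::-1]; o=observe();print(o['ee_pos'],o['force'],o['orientation'])
cv2.imwrite('pics/t2.png',t);cv2.imwrite('pics/s2.png',s)
a=cv2.resize(t[150:250,280:420],(490,350),interpolation=2); b=cv2.resize(s[150:250,310:398],(308,350),interpolation=2)
cv2.imwrite('pics/d3.png',np.hstack([a,b]))
```

```text
[ 509.58206228 -200.0060564     5.14169394] [ 1.79299358 -6.07082858  3.39158171] [ 3.13774244e+00 -2.98791478e-03 -7.37176319e-02]
```

View pics/d3.png

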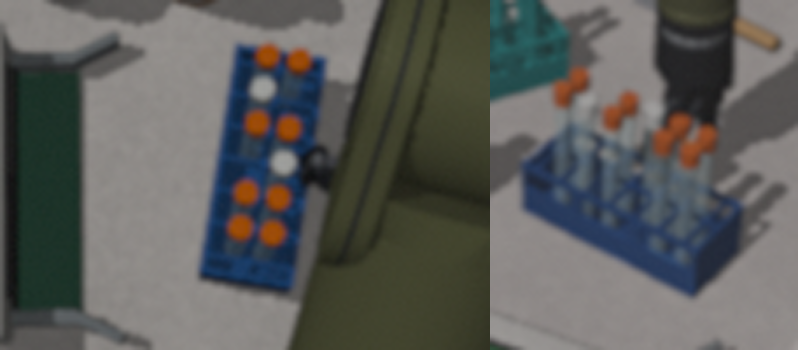

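The rack turned the wrong way: its left edge runs from (238,45) to (202,278). I'll measure it, then push off-centre toward +x to turn it back.

```bash
cat >> h.py <<'E'
def rack(P,n='top'):
    # P: full-image px of top-face corners TL(+x,+y) TR(+x,-y) BR BL
    w=ray(n,P,60)[:,:2]; c=w.mean(0); d=(w[0]-w[3])+(w[1]-w[2]); return c.round(1),round(float(np.arctan2(d[1],d[0])),3),w.round(0).tolist()
E
python3 - <<'E'
from h import *
c=lambda L:np.array(L,float)/3.5+[279.6,149.6]
print(rack(c([[238,45],[326,60],[292,290],[202,276]])))
t=cv2.imread('pics/t2.png'); m=cv2.inRange(cv2.cvtColor(t,cv2.COLOR_BGR2HSV),(103,120,30),(125,255,255)); m[:150]=0;m[245:]=0;m[:,:325]=0;m[:,385:]=0
r=cv2.minAreaRect(cv2.findNonZero(m));print(r, ray('top',[r[0]],60))
p=np.array([(np.nonzero(m[y])[0][0],y) for y in range(168,226) if m[y].any()]);w=ray('top',p,0);f=np.polyfit(w[:,0],w[:,1],1);print('left edge z0',f,np.polyval(f,510))
E
```

```text
(array([518.9, -98.7]), -0.173, [[625.0, -78.0], [610.0, -153.0], [414.0, -119.0], [427.0, -44.0]])
((354.9351501464844, 197.91082763671875), (25.941774368286133, 66.07615661621094), 8.972625732421875) [[516.18269945 -97.6906697   60.        ]]
left edge z0 [-0.18313224 33.91298908] -59.48445530351389
```

Emit:
play_rows --steps '[{"tx": 0,"ty": 0.5,"tz": 0,"turn": 0},{"tx": 0,"ty": 0.5,"tz": 0,"turn": -2.5},{"tx": 0.6,"ty": 0,"tz": 0,"turn": -2.5},{"tx": 0.6,"ty": 0,"tz": 0,"turn": 0},{"tx": 0.5,"ty": 0,"tz": 0,"turn": 0},{"tx": 0,"ty": -0.3,"tz": 0,"turn": 0},{"tx": 0,"ty": -0.3,"tz": 0,"turn": 0},{"tx": 0,"ty": -0.4,"tz": 0,"turn": 0},{"tx": 0,"ty": -0.5,"tz": 0,"turn": 0},{"tx": 0,"ty": -0.5,"tz": 0,"turn": 0},{"tx": 0,"ty": -0.5,"tz": 0,"turn": 0},{"tx": 0,"ty": -0.5,"tz": 0,"turn": 0},{"tx": 0,"ty": -0.5,"tz": 0,"turn": 0},{"tx": 0,"ty": -0.5,"tz": 0,"turn": 0}]'

```text
clock: 8.15
ee_pos: [524.9, -170.8, 5.2]
orientation: [3.137, -0.002, 0.013]
force: [0.6, -8.6, 4.7]
grip_width: 85.7
```

```bash
cat >> h.py <<'E'
def meas():
    t=np.ascontiguousarray(eyes.capture('top')[:,:,::-1]); o=observe(); print('ee',o['ee_pos'].round(1),o['orientation'].round(3),o['force'].round(1))
    m=cv2.inRange(cv2.cvtColor(t,cv2.COLOR_BGR2HSV),(103,120,30),(125,255,255)); m[:145]=0;m[250:]=0;m[:,:290]=0;m[:,388:]=0
    n,l,st,ce=cv2.connectedComponentsWithStats(cv2.dilate(m,np.ones((5,5)))); k=1+np.argmax(st[1:,4]); m[l!=k]=0
    pts=cv2.findNonZero(m); r=cv2.minAreaRect(pts); b=cv2.boxPoints(r); print('rect',np.round(r[1],1),'centre60',ray('top',[r[0]],60)[0,:2].round(1))
    y0,y1=pts[:,0,1].min(),pts[:,0,1].max()
    p=np.array([(np.nonzero(m[y])[0][0],y) for y in range(y0+6,y1-5) if m[y].any()]);w=ray('top',p,0)
    f=np.polyfit(w[:,0],w[:,1],1); e=abs(w[:,1]-np.polyval(f,w[:,0])); f=np.polyfit(w[e<6,0],w[e<6,1],1)
    print('yaw',np.arctan(f[0]).round(3),'front y at 510',np.polyval(f,510).round(1),'x ends (z60)',ray('top',[[r[0][0],y0],[r[0][0],y1]],60)[:,0].round(1))
    return t
E
python3 -c "
from h import *
cv2.imwrite('pics/t3.png',meas())"
```

```text
ee [ 525.  -169.6    5.1] [ 3.138e+00 -2.000e-03  1.400e-02] [ 0.4 -7.5  4.9]
rect [25.9 66.2] centre60 [515.9 -65.6]
yaw -0.16 front y at 510 -26.1 x ends (z60) [620.  416.1]
```

It is correcting, but slowly. I'll shift the contact another 16 mm toward +x.

Emit:
play_rows --steps '[{"tx": 0,"ty": 0.5,"tz": 0,"turn": 0},{"tx": 0,"ty": 0.5,"tz": 0,"turn": 0},{"tx": 0.8,"ty": 0,"tz": 0,"turn": 0},{"tx": 0.8,"ty": 0,"tz": 0,"turn": 0},{"tx": 0,"ty": -0.3,"tz": 0,"turn": 0},{"tx": 0,"ty": -0.3,"tz": 0,"turn": 0},{"tx": 0,"ty": -0.4,"tz": 0,"turn": 0},{"tx": 0,"ty": -0.5,"tz": 0,"turn": 0},{"tx": 0,"ty": -0.5,"tz": 0,"turn": 0},{"tx": 0,"ty": -0.5,"tz": 0,"turn": 0},{"tx": 0,"ty": -0.5,"tz": 0,"turn": 0}]'

```text
clock: 9.57
ee_pos: [541.3, -150.7, 5.4]
orientation: [3.136, -0.004, 0.013]
force: [1.7, -9.2, 5.9]
grip_width: 85.3
```

```bash
python3 -c "
from h import *
cv2.imwrite('pics/t4.png',meas())"
```

```text
ee [ 541.3 -149.6    5.4] [ 3.137 -0.004  0.014] [ 0.6 -8.   5.4]
rect [22.1 66.1] centre60 [514.  -39.3]
yaw -0.093 front y at 510 -6.8 x ends (z60) [617.3 416.4]
```

Emit:
play_rows --steps '[{"tx": 0,"ty": -0.5,"tz": 0,"turn": 0},{"tx": 0,"ty": -0.5,"tz": 0,"turn": 0},{"tx": 0,"ty": -0.5,"tz": 0,"turn": 0},{"tx": 0,"ty": -0.5,"tz": 0,"turn": 0},{"tx": 0,"ty": -0.5,"tz": 0,"turn": 0}]'

```text
clock: 10.25
ee_pos: [541.1, -126.0, 5.6]
orientation: [3.136, -0.004, 0.012]
force: [1.7, -9.6, 7.0]
grip_width: 85.1
```

```bash
python3 -c "
from h import *
cv2.imwrite('pics/t5.png',meas())"
```

```text
ee [ 541.2 -124.8    5.5] [ 3.137 -0.004  0.013] [ 2.  -7.9  6.3]
rect [65. 15.] centre60 [512.7  -7.9]
yaw -0.026 front y at 510 15.9 x ends (z60) [611.6 416.8]
```

Emit:
play_rows --steps '[{"tx": 0,"ty": -0.4,"tz": 0,"turn": 0},{"tx": 0,"ty": -0.4,"tz": 0,"turn": 0},{"tx": 0,"ty": 0.5,"tz": 0,"turn": 0},{"tx": 0,"ty": 0.5,"tz": 0,"turn": 0},{"tx": -0.9,"ty": 0,"tz": 0,"turn": 0},{"tx": -0.9,"ty": 0,"tz": 0,"turn": 0},{"tx": -0.9,"ty": 0,"tz": 0,"turn": 0},{"tx": 0,"ty": -0.3,"tz": 0,"turn": 0},{"tx": 0,"ty": -0.3,"tz": 0,"turn": 0},{"tx": 0,"ty": -0.4,"tz": 0,"turn": 0},{"tx": 0,"ty": -0.4,"tz": 0,"turn": 0},{"tx": 0,"ty": -0.4,"tz": 0,"turn": 0},{"tx": 0,"ty": -0.4,"tz": 0,"turn": 0},{"tx": 0,"ty": -0.4,"tz": 0,"turn": 0}]'

```text
clock: 12.05
ee_pos: [513.2, -101.2, 4.8]
orientation: [3.138, -0.002, 0.013]
force: [-0.2, -7.3, 2.3]
grip_width: 85.5
```

```bash
python3 -c "
from h import *
t=meas();cv2.imwrite('pics/t6.png',t);s=eyes.capture('side')[:,:,::-1]
cv2.imwrite('pics/d6.png',np.hstack([cv2.resize(t[150:250,270:390],(480,400),interpolation=2),cv2.resize(s[170:300,290:394],(320,400),interpolation=2)]))"
```

```text
ee [ 513.2 -100.3    4.8] [ 3.138e+00 -2.000e-03  1.400e-02] [ 0.  -5.6  2.4]
rect [67. 12.] centre60 [513.1  23.1]
yaw -0.01 front y at 510 42.3 x ends (z60) [615.1 414.3]
```

View pics/d6.png

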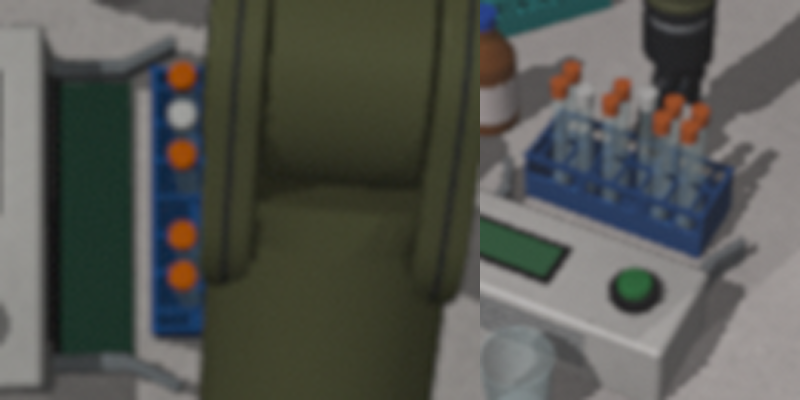

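The rack is nearly square (yaw about -0.01) and sits between the lips; its edge runs from (153,65) to (153,336). I'll continue.

Emit:
play_rows --steps '[{"tx": 0,"ty": -0.5,"tz": 0,"turn": 0},{"tx": 0,"ty": -0.5,"tz": 0,"turn": 0},{"tx": 0,"ty": -0.5,"tz": 0,"turn": 0},{"tx": 0,"ty": -0.5,"tz": 0,"turn": 0},{"tx": 0,"ty": -0.5,"tz": 0,"turn": 0},{"tx": 0,"ty": -0.5,"tz": 0,"turn": 0}]'

```text
clock: 12.9
ee_pos: [512.7, -71.3, 4.8]
orientation: [3.138, -0.002, 0.013]
force: [-0.5, -7.0, 3.0]
grip_width: 85.4
```

```bash
python3 -c "
from h import *
t=meas();cv2.imwrite('pics/t7.png',t)"
```

```text
ee [512.8 -70.1   4.8] [ 3.138e+00 -2.000e-03  1.400e-02] [-0.2 -6.   2.8]
rect [66.2  8.8] centre60 [511.2  71.2]
yaw -0.023 front y at 510 77.6 x ends (z60) [612.8 414.9]
```

Emit:
play_rows --steps '[{"tx": 0,"ty": -0.5,"tz": 0,"turn": 0},{"tx": 0,"ty": -0.5,"tz": 0,"turn": 0},{"tx": 0,"ty": -0.5,"tz": 0,"turn": 0},{"tx": 0,"ty": -0.5,"tz": 0,"turn": 0},{"tx": 0,"ty": -0.5,"tz": 0,"turn": 0},{"tx": 0,"ty": -0.5,"tz": 0,"turn": 0},{"tx": 0,"ty": -0.4,"tz": 0,"turn": 0}]'

```text
clock: 13.82
ee_pos: [512.2, -37.2, 4.8]
orientation: [3.138, -0.002, 0.013]
force: [-0.3, -8.1, 3.5]
grip_width: 85.2
```

```bash
python3 -c "
from h import *
t=meas();cv2.imwrite('pics/t8.png',t);s=eyes.capture('side')[:,:,::-1]
cv2.imwrite('pics/d8.png',np.hstack([cv2.resize(t[150:250,240:330],(360,400),interpolation=2),cv2.resize(s[180:310,270:400],(400,400),interpolation=2)]))"
```

```text
ee [512.2 -36.3   4.8] [ 3.138e+00 -2.000e-03  1.400e-02] [-0.2 -6.   3.9]Traceback (most recent call last):
  File "<string>", line 3, in <module>
    t=meas();cv2.imwrite('pics/t8.png',t);s=eyes.capture('side')[:,:,::-1]
  File "h.py", line 18, in meas
    n,l,st,ce=cv2.connectedComponentsWithStats(cv2.dilate(m,np.ones((5,5)))); k=1+np.argmax(st[1:,4]); m[l!=k]=0
                                                                                  ~~~~~~~~~^^^^^^^^^^
    return _wrapfunc(a, 'argmax', axis=axis, out=out, **kwds)
    return bound(*args, **kwds)
ValueError: attempt to get argmax of an empty sequence
```

The arm now hides the rack from the top camera, so I'll creep in and watch the force.

Emit:
play_rows --steps '[{"tx": 0,"ty": -0.2,"tz": 0,"turn": 0},{"tx": 0,"ty": -0.2,"tz": 0,"turn": 0},{"tx": 0,"ty": -0.2,"tz": 0,"turn": 0},{"tx": 0,"ty": -0.2,"tz": 0,"turn": 0}]'

```text
clock: 14.38
ee_pos: [513.8, -31.2, 5.2]
orientation: [3.136, -0.006, 0.011]
force: [2.6, -11.5, 5.8]
grip_width: 85.8
```

Emit:
play_rows --steps '[{"tx": 0,"ty": -0.2,"tz": 0,"turn": 0},{"tx": 0,"ty": -0.1,"tz": 0,"turn": 0}]'

```text
clock: 14.62
ee_pos: [514.9, -28.8, 5.5]
orientation: [3.135, -0.008, 0.01]
force: [5.0, -12.4, 5.8]
grip_width: 85.6
```

Emit:
play_rows --steps '[{"tx": 0,"ty": -0.1,"tz": 0,"turn": 0},{"tx": 0,"ty": -0.1,"tz": 0,"turn": 0}]'

```text
clock: 14.88
ee_pos: [515.4, -27.4, 5.6]
orientation: [3.134, -0.009, 0.009]
force: [3.0, -16.5, 7.7]
grip_width: 85.4
```

```bash
python3 -c "
from h import *
t=eyes.capture('top')[:,:,::-1];s=eyes.capture('side')[:,:,::-1];cv2.imwrite('pics/s9.png',s);cv2.imwrite('pics/t9.png',t)
cv2.imwrite('pics/d9.png',np.hstack([cv2.resize(t[150:250,240:320],(320,400),interpolation=2),cv2.resize(s[190:280,290:398],(480,400),interpolation=2)]))"
```

```text
(no output)
```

View pics/d9.png

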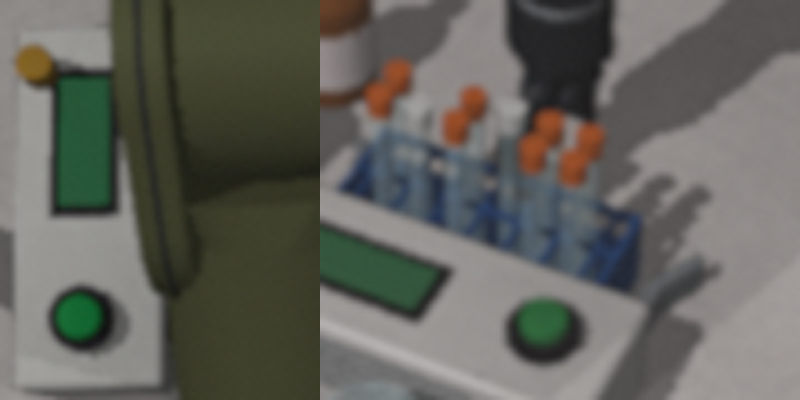

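The rack is in the bay, upright. I'll measure the top corners in the side view at d9 (365,133) and (640,215).

```bash
python3 -c "
from h import *
s=lambda L:(np.array(L,float)-[320,0])/4.444+[289.6,189.6]
w=ray('side',s([[366,132],[640,214],[342,187],[612,284]]),60);print(w.round(1),np.arctan2(w[0,1]-w[1,1],w[0,0]-w[1,0]))
w=ray('side',s([[322,188],[645,295]]),80);print('reader front',w.round(1),np.arctan2(w[0,1]-w[1,1],w[0,0]-w[1,0]))
# tube caps z=149 rows: front row then back row
f=ray('side',s([[378,98],[457,126],[533,153],[574,167]]),149);b=ray('side',s([[398,74],[474,101],[549,125],[591,140]]),149)
for q in(f,b): print(q.round(1).tolist(),np.polyfit(q[:,0],q[:,1],1)[0])
o=observe();print(o['ee_pos'],o['force'])"
```

```text
[[627.8  50.8  60. ]
 [423.   36.4  60. ]
 [615.4 105.5  60. ]
 [413.4 102.5  60. ]] 0.07022109134138065
reader front [[615.9 129.   80. ]
 [383.9 118.2  80. ]] 0.0466584654226129
[[587.0, 98.3, 149.0], [528.6, 98.3, 149.0], [474.0, 98.3, 149.0], [445.4, 97.9, 149.0]] 0.0016294183024107849
[[586.8, 71.9, 149.0], [529.8, 72.4, 149.0], [476.3, 70.6, 149.0], [446.3, 70.9, 149.0]] 0.010356898913498969
[515.37054415 -27.41785176   5.66915051] [  4.21403342 -13.57715536   6.2253381 ]
```

Emit:
play_rows --steps '[{"tx": -0.1,"ty": -0.2,"tz": 0,"turn": 0},{"tx": 0,"ty": -0.2,"tz": 0,"turn": 0}]'

```text
clock: 15.22
ee_pos: [514.9, -26.9, 6.1]
orientation: [3.13, -0.011, 0.005]
force: [5.1, -22.9, 10.5]
grip_width: 85.3
```

Emit:
play_rows --steps '[{"tx": -0.1,"ty": -0.2,"tz": 0,"turn": 0},{"tx": 0,"ty": -0.2,"tz": 0,"turn": 0}]'

```text
clock: 15.48
ee_pos: [514.5, -26.4, 6.6]
orientation: [3.126, -0.012, 0.001]
force: [3.9, -28.9, 14.0]
grip_width: 85.3
```

Emit:
play_rows --steps '[{"tx": 0,"ty": -0.2,"tz": 0,"turn": 0},{"tx": 0,"ty": 0,"tz": 0,"turn": 0}]'

```text
clock: 15.72
ee_pos: [514.4, -26.2, 6.8]
orientation: [3.124, -0.012, -0.001]
force: [4.1, -31.0, 15.0]
grip_width: 85.4
```

It has stalled at 31 N against the stop. I'll back off, raise and look.

Emit:
play_rows --steps '[{"tx": 0,"ty": 0.5,"tz": 0,"turn": 0},{"tx": 0,"ty": 0.5,"tz": 0,"turn": 0},{"tx": 0,"ty": 1,"tz": 0,"turn": 0},{"tx": 0,"ty": 2,"tz": 0,"turn": 0},{"tx": 0,"ty": 3,"tz": 0,"turn": 0},{"tx": 0,"ty": 3,"tz": 0,"turn": 0},{"tx": 0,"ty": 4,"tz": 0,"turn": 0},{"tx": 0,"ty": 5,"tz": 0,"turn": 0},{"tx": 0,"ty": 5,"tz": 0,"turn": 0},{"tx": 0,"ty": 0,"tz": 0,"turn": 0}]'

```text
clock: 16.98
ee_pos: [511.6, -257.3, 4.2]
orientation: [3.137, -0.0, 0.009]
force: [-0.1, 0.5, 0.2]
grip_width: 85.5
```

```bash
python3 -c "
from h import *
t=eyes.capture('top')[:,:,::-1];s=eyes.capture('side')[:,:,::-1];cv2.imwrite('pics/s10.png',s);cv2.imwrite('pics/t10.png',t)
o=observe();print(o['ee_pos'],o['force'])
cv2.imwrite('pics/d10.png',cv2.resize(t[150:250,235:385],(750,500),interpolation=2))"
```

```text
[ 512.37682307 -250.78121191    3.9446114 ] [-0.01065188  1.00602856  0.10560434]
```

View pics/d10.png

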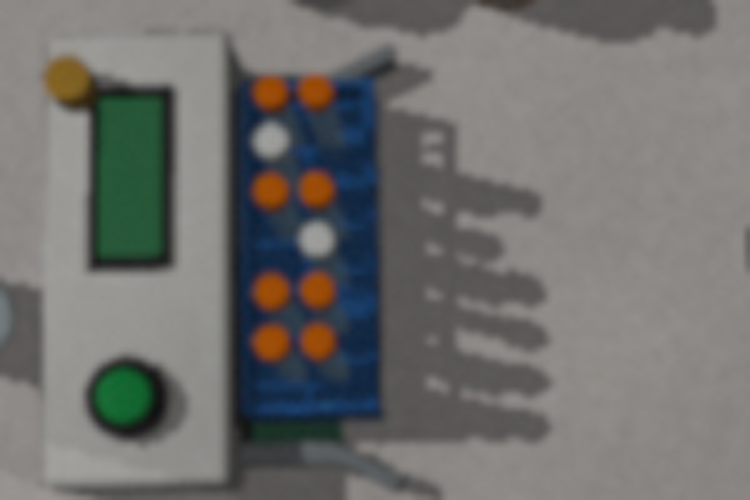

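The rack sits beside the housing: its top corners are at (238,77), (375,78), (380,417) and (238,417), and the housing's front edge is at about x=230. I'll check the numbers.

```bash
python3 -c "
from h import *
c=lambda L:np.array(L,float)/5+[234.6,149.6]
print(rack(c([[238,77],[375,78],[380,417],[239,417]])))
r=ray('top',c([[50,36],[224,35],[231,487],[45,484]]),80);print(r[:,:2].round(1).tolist(), 'axis', np.arctan2(*(r[1]-r[2])[[1,0]]),np.arctan2(*(r[0]-r[3])[[1,0]]),r.mean(0))
q=ray('top',c([[270,93],[270,140],[271,190],[271,292],[271,343]]),149);p=ray('top',c([[315,93],[317,190],[317,240],[317,292],[317,343]]),149)
for a in(q,p): print(a[:,:2].round(0).tolist(),np.arctan(np.polyfit(a[:,0],a[:,1],1)[0]))
b=ray('top',c([[126,395]]),100);print('button',b)
"
```

```text
(array([516.8,  75.8]), 0.011, [[620.0, 118.0], [618.0, 36.0], [414.0, 34.0], [415.0, 116.0]])
[[641.4, 228.2], [640.2, 124.2], [373.8, 117.4], [376.5, 223.9]] axis 0.025495889319937435 0.016265554603386453 [507.97481019 173.44428129  80.        ]
[[586.0, 89.0], [559.0, 89.0], [531.0, 88.0], [475.0, 88.0], [447.0, 88.0]] 0.010631464349190739
[[586.0, 64.0], [531.0, 63.0], [503.0, 63.0], [474.0, 63.0], [447.0, 63.0]] 0.009346325495397859
button [[424.787187   174.74644523 100.        ]]
```

Rack in the reader frame: x of about +7 mm, y of about -39 mm, angle of about 0.01 rad. It is home. Next I shut the gripper, raise it and travel over to the button.

Emit:
play_rows --steps '[{"tx": 0,"ty": 0,"tz": -2.8,"turn": 0},{"tx": 0,"ty": 0,"tz": -2.8,"turn": 0},{"tx": 0,"ty": 0,"tz": -2.8,"turn": 0},{"tx": 0,"ty": 0,"tz": -2.8,"turn": 0},{"tx": 0,"ty": 0,"tz": -2.8,"turn": 0},{"tx": 0,"ty": 0,"tz": -2.8,"turn": 0},{"tx": 0,"ty": 0,"tz": -2.8,"turn": 0},{"tx": 0,"ty": 0,"tz": -2.8,"turn": 0},{"tx": 0,"ty": 0,"tz": -1.5,"turn": 0},{"tx": 0,"ty": 0,"tz": 0,"turn": 0}]' --gripper 255

```text
clock: 18.32
ee_pos: [513.3, -250.1, 243.7]
orientation: [-3.142, -0.001, 0.018]
force: [0.8, -0.1, 0.5]
grip_width: 0.0
```

Emit:
play_rows --steps '[{"tx": -0.8,"ty": -4.2,"tz": 0,"turn": 0},{"tx": -0.8,"ty": -4.2,"tz": 0,"turn": 0},{"tx": -0.8,"ty": -4.2,"tz": 0,"turn": 0},{"tx": -0.8,"ty": -4.2,"tz": 0,"turn": 0},{"tx": -0.8,"ty": -4.2,"tz": 0,"turn": 0},{"tx": -0.8,"ty": -4.2,"tz": 0,"turn": 0},{"tx": -0.8,"ty": -4.2,"tz": 0,"turn": 0},{"tx": -0.8,"ty": -4.2,"tz": 0,"turn": 0},{"tx": -0.8,"ty": -4.2,"tz": 0,"turn": 0},{"tx": -0.8,"ty": -4.2,"tz": 0,"turn": 0},{"tx": 0,"ty": 0,"tz": 0,"turn": 0},{"tx": 0,"ty": 0,"tz": 0,"turn": 0}]'

```text
clock: 19.82
ee_pos: [425.1, 166.7, 242.4]
orientation: [3.14, 0.002, 0.017]
force: [0.7, -0.2, -0.6]
grip_width: 0.1
```

Emit:
play_rows --steps '[{"tx": 0,"ty": -1,"tz": 2,"turn": 0},{"tx": 0,"ty": 0,"tz": 3,"turn": 0},{"tx": 0,"ty": 0,"tz": 3,"turn": 0},{"tx": 0,"ty": 0,"tz": 3,"turn": 0},{"tx": 0,"ty": 0,"tz": 1.5,"turn": 0},{"tx": 0,"ty": 0,"tz": 0.5,"turn": 0},{"tx": 0,"ty": 0,"tz": 0,"turn": 0}]'

```text
clock: 20.7
ee_pos: [425.9, 176.5, 113.2]
orientation: [3.141, 0.0, 0.015]
force: [-0.2, -0.2, -0.2]
grip_width: -0.1
```

Emit:
play_rows --steps '[{"tx": 0,"ty": 0,"tz": 0.3,"turn": 0},{"tx": 0,"ty": 0,"tz": 0.3,"turn": 0},{"tx": 0,"ty": 0,"tz": 0.3,"turn": 0},{"tx": 0,"ty": 0,"tz": 0.2,"turn": 0},{"tx": 0,"ty": 0,"tz": 0,"turn": 0}]'

```text
clock: 21.32
ee_pos: [425.7, 177.4, 102.2]
orientation: [3.141, 0.0, 0.016]
force: [0.1, -0.5, 0.6]
grip_width: 0.2
```

Emit:
play_rows --steps '[{"tx": 0,"ty": 0,"tz": 0.3,"turn": 0},{"tx": 0,"ty": 0,"tz": 0.3,"turn": 0},{"tx": 0,"ty": 0,"tz": 0,"turn": 0}]'

```text
clock: 21.7
ee_pos: [425.8, 177.4, 96.2]
orientation: [3.142, -0.0, 0.016]
force: [-0.6, -0.0, 4.9]
grip_width: -0.3
```

Emit:
play_rows --steps '[{"tx": 0,"ty": 0,"tz": 0.3,"turn": 0},{"tx": 0,"ty": 0,"tz": 0.1,"turn": 0},{"tx": 0,"ty": 0,"tz": 0,"turn": 0}]'

```text
clock: 22.08
ee_pos: [425.8, 177.5, 95.4]
orientation: [-3.141, -0.002, 0.016]
force: [-5.8, -0.8, 43.0]
grip_width: -0.2
```

The button has bottomed out: the force jumped from about 5 N to 43 N at z=95.4. I'll release it and rise clear.

Emit:
play_rows --steps '[{"tx": 0,"ty": 0,"tz": -0.5,"turn": 0},{"tx": 0,"ty": 0,"tz": -1,"turn": 0},{"tx": 0,"ty": 0,"tz": -2,"turn": 0},{"tx": 0,"ty": 0,"tz": -3,"turn": 0},{"tx": 0,"ty": 0,"tz": -3,"turn": 0},{"tx": 0,"ty": 0,"tz": -3,"turn": 0},{"tx": 0,"ty": 0,"tz": -2,"turn": 0},{"tx": 0,"ty": 0,"tz": 0,"turn": 0}]'

```text
clock: 23.08
ee_pos: [426.5, 177.7, 238.3]
orientation: [-3.14, -0.003, 0.016]
force: [-0.2, 0.1, -0.5]
grip_width: 0.1
```

```bash
python3 -c "
from h import *
t=eyes.capture('top')[:,:,::-1];s=eyes.capture('side')[:,:,::-1];o=observe();print(o['ee_pos'],o['force'])
cv2.imwrite('pics/d11.png',np.hstack([cv2.resize(t[140:260,240:360],(400,400),interpolation=2),cv2.resize(s[180:300,270:390],(400,400),interpolation=2)]))
m=cv2.inRange(cv2.cvtColor(np.ascontiguousarray(s),cv2.COLOR_BGR2HSV),(50,100,40),(85,255,255))[250:275,325:355];M=cv2.moments(m,True);print('button side',M['m00'],325+M['m10']/max(M['m00'],1),250+M['m01']/max(M['m00'],1))
s0=cv2.imread('pics/s10.png').astype(int);print('rack-region change',abs(s0-s)[190:255,305:375].mean())"
```

```text
[425.33421967 177.19331835 236.73915657] [0.77787119 0.21312307 0.08083342]
button side 82.0 339.8536585365854 261.9878048780488
rack-region change 15.111794871794872
```

View pics/d11.png

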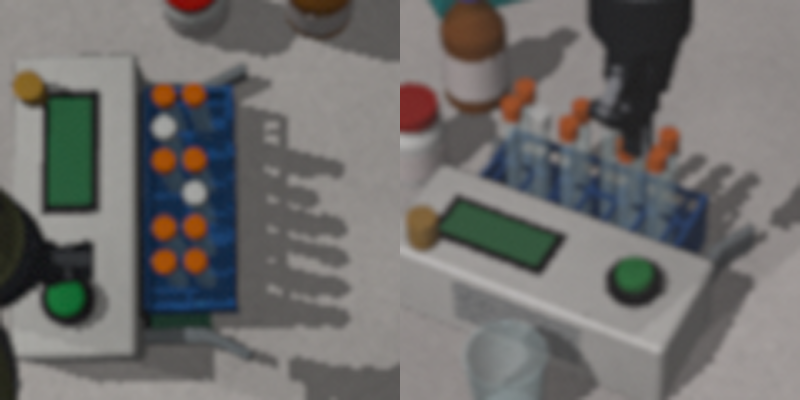

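The rack is still seated, the button is back at its released position (339.9,262.0 in the side view, same as at the start), and the arm is clear. I'll hand in.

```bash
python3 -c "
from station import sign_off; print(sign_off())"
```

```text
the job is handed in; nothing more can be done
None
```

I pushed the blue rack into the reader's bay, pressed and released the start button, and handed the job in at about 23 s of the 70 s. No verdict came back.

**Push:** I pushed low on the skirt with the back of one open finger. The rack turned the wrong way at first, to a yaw of about -0.18 rad, so I shifted the contact toward +x to bring it back. It then went in square, and I stopped when the force against the stop reached 31 N.

**Rack check (after backing off):** In the reader frame it sits at x of about +7 mm, y of about -39 mm, about 0.01 rad off square, and looks upright. It is off-centre by nearly all the 8 mm of play, but inside the 15 mm limit.

**Button check:** It bottomed out with the force jumping from about 5 N to 43 N. After release its image is back at the starting position (82 px against 81 px, centre within 0.1 px). I inferred the full travel from the force, as the joint value can't be read.

**At the end:** The arm is about 135 mm above the button with no contact force. The bystanders visible in the last pictures look unmoved; I did not measure them.

**Disagreements:**
- The side view read about 4 mm farther in y than the top view. I used the top view, which agreed better with where the finger met the rack.
- The finger's knuckle should have cleared the tubes by only about 5 mm during the push. I saw no sign of contact, but tube contact was not measured directly.

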